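# Pin the plaster moulds to the casting board

### The job

Get the casting board ready for slip casting: stand every plaster mould that is out on the bench upright in a bay of its own, foot plate flat on the board with its hole over the board's hole, and lock each one with a lock pin pushed fully home down through both. The pins are kept under the white cover of the wooden pin block: lift the cover off, stand it on the bench while you work, and once all moulds are pinned put it back squarely on the block, with the spare pins still standing in it. Leave the tool tin, the bowl and the dish where they are.

Things in the scene. Friction and masses are not known exactly. Their poses are not given: they have to be found in the camera images.
- board: fixed plywood board 300 (y) x 136 (x) x 36 mm with three bays along y, 96 mm apart. Origin: on its underside, amid its y, 71 mm behind its hole edge; x points from its hole edge to its back. Each bay: a slot 61 mm wide (y), 103 mm long (x) for a mould's foot, between low rails (6 mm upright, flaring outward to 14 mm above the board) and 6 mm front stops, and a 13 mm hole down through the board
- bay0 (a point): centre of the mouth of bay 0's hole, on the board's top, 36 mm above the bench (bay 0 at the board's -y end, 2 at +y); axes as the board's. The middle of the bay's slot is 34 mm from here along the board's +x; a mould belongs in it with its x along the board's x and its own hole over this one
- bay1 (a point): centre of the mouth of bay 1's hole, on the board's top, 36 mm above the bench (bay 0 at the board's -y end, 2 at +y); axes as the board's. The middle of the bay's slot is 34 mm from here along the board's +x; a mould belongs in it with its x along the board's x and its own hole over this one
- bay2 (a point): centre of the mouth of bay 2's hole, on the board's top, 36 mm above the bench (bay 0 at the board's -y end, 2 at +y); axes as the board's. The middle of the bay's slot is 34 mm from here along the board's +x; a mould belongs in it with its x along the board's x and its own hole over this one
- mould0: plaster mould (may be absent), 0.35 kg: white block 60 (x) x 46 (y) x 54 mm with dark straps and filling hole, on a steel foot plate 100 (x) x 58 (y) x 6 mm. Origin: middle of the foot's underside, z up. The block is centred at x = +20 mm, z = 6 to 60 mm; grip it across y. The foot sticks out bare at -x, with a 13 mm hole at x = -34 mm
- hole0 (a point): centre of the foot-plate hole of mould0, on the plate's top face (6 mm above its underside)
- mould1: plaster mould (may be absent), 0.35 kg: white block 60 (x) x 46 (y) x 54 mm with dark straps and filling hole, on a steel foot plate 100 (x) x 58 (y) x 6 mm. Origin: middle of the foot's underside, z up. The block is centred at x = +20 mm, z = 6 to 60 mm; grip it across y. The foot sticks out bare at -x, with a 13 mm hole at x = -34 mm
- hole1 (a point): centre of the foot-plate hole of mould1, on the plate's top face (6 mm above its underside)
- mould2: plaster mould (may be absent), 0.35 kg: white block 60 (x) x 46 (y) x 54 mm with dark straps and filling hole, on a steel foot plate 100 (x) x 58 (y) x 6 mm. Origin: middle of the foot's underside, z up. The block is centred at x = +20 mm, z = 6 to 60 mm; grip it across y. The foot sticks out bare at -x, with a 13 mm hole at x = -34 mm
- hole2 (a point): centre of the foot-plate hole of mould2, on the plate's top face (6 mm above its underside)
- block: fixed wooden pin block: base 144 (x) x 68 (y) x 30 mm, on it a raised part 118 x 42 mm up to z = 44 mm, with four 11 mm holes along x at x = -42, -14, 14, 42 mm, in which four lock pins stand. Origin: middle of its underside
- seat (a point): middle of the pin block at the height of the ledge (30 mm above the bench) on which the cover's rim rests; axes as the block's
- pin0: lock pin: steel shank 8 mm thick, 38 mm long, tapered tip, under a wooden handle 18 mm in diameter, 40 mm tall. Origin: the shoulder, where handle meets shank; z along the pin, handle at +z. Stands at first in the pin block, shoulder on its top (44 mm above the bench), under the cover. All four are alike
- pin1: lock pin: steel shank 8 mm thick, 38 mm long, tapered tip, under a wooden handle 18 mm in diameter, 40 mm tall. Origin: the shoulder, where handle meets shank; z along the pin, handle at +z. Stands at first in the pin block, shoulder on its top (44 mm above the bench), under the cover. All four are alike
- pin2: lock pin: steel shank 8 mm thick, 38 mm long, tapered tip, under a wooden handle 18 mm in diameter, 40 mm tall. Origin: the shoulder, where handle meets shank; z along the pin, handle at +z. Stands at first in the pin block, shoulder on its top (44 mm above the bench), under the cover. All four are alike
- pin3: lock pin: steel shank 8 mm thick, 38 mm long, tapered tip, under a wooden handle 18 mm in diameter, 40 mm tall. Origin: the shoulder, where handle meets shank; z along the pin, handle at +z. Stands at first in the pin block, shoulder on its top (44 mm above the bench), under the cover. All four are alike
- lid: loose white ceramic cover of the pin block: upside-down box, outside 132 (x) x 56 (y) x 62 mm, inside 124 x 48 x 56 mm, 0.3 kg, with an oblong knob 34 (x) x 18 (y) mm from z = 62 to 92 mm. Origin: middle of its bottom rim, z up. On the block its rim rests on the ledge round the raised part, 3 mm play each side, either way round
- tooltin: bystander: dark steel tin 72 mm across and 85 mm tall with wooden tools sticking up to about 185 mm. Origin: middle of its underside
- bowl: bystander: yellow bowl of plaster 124 mm across, 50 mm tall. Origin: middle of its underside
- dish: bystander: wooden dish 120 mm across, 24 mm tall, holding clay balls up to 45 mm. Origin: middle of its underside
There are look-alikes about, which are no part of the job. Leave any red or yellow look-alike of the mould0 alone.

How it is judged (in metres and radians):
On the way, in this order (a step that is already met when the one before it is completed fails the run):
1. the cover stands on the bench, clear of the pin block and let go (height (world z) of lid below 0.005 m and angle between lid's own z axis and vertical below 0.1 rad and horizontal distance between lid and block above 0.08 m and contact force between lid and the fingers below 0.1 N), for 0.2 s.
2. every mould present stands in a bay and is locked by a pin (((horizontal distance between hole0 and bay0 below 0.005 m and z of hole0 in the frame of bay0 between 0.003 and 0.0085 m and angle between the x axis of mould0 and the x axis of board, either way round below 0.1 rad and angle between mould0's own z axis and vertical below 0.05 rad) or (horizontal distance between hole0 and bay1 below 0.005 m and z of hole0 in the frame of bay1 between 0.003 and 0.0085 m and angle between the x axis of mould0 and the x axis of board, either way round below 0.1 rad and angle between mould0's own z axis and vertical below 0.05 rad) or (horizontal distance between hole0 and bay2 below 0.005 m and z of hole0 in the frame of bay2 between 0.003 and 0.0085 m and angle between the x axis of mould0 and the x axis of board, either way round below 0.1 rad and angle between mould0's own z axis and vertical below 0.05 rad)) and ((horizontal distance between pin0 and hole0 below 0.006 m and z of pin0 in the frame of hole0 below 0.004 m and angle between pin0's own z axis and vertical below 0.15 rad) or (horizontal distance between pin1 and hole0 below 0.006 m and z of pin1 in the frame of hole0 below 0.004 m and angle between pin1's own z axis and vertical below 0.15 rad) or (horizontal distance between pin2 and hole0 below 0.006 m and z of pin2 in the frame of hole0 below 0.004 m and angle between pin2's own z axis and vertical below 0.15 rad) or (horizontal distance between pin3 and hole0 below 0.006 m and z of pin3 in the frame of hole0 below 0.004 m and angle between pin3's own z axis and vertical below 0.15 rad)) and ((horizontal distance between hole1 and bay0 below 0.005 m and z of hole1 in the frame of bay0 between 0.003 and 0.0085 m and angle between the x axis of mould1 and the x axis of board, either way round below 0.1 rad and angle between mould1's own z axis and vertical below 0.05 rad) or (horizontal distance between hole1 and bay1 below 0.005 m and z of hole1 in the frame of bay1 between 0.003 and 0.0085 m and angle between the x axis of mould1 and the x axis of board, either way round below 0.1 rad and angle between mould1's own z axis and vertical below 0.05 rad) or (horizontal distance between hole1 and bay2 below 0.005 m and z of hole1 in the frame of bay2 between 0.003 and 0.0085 m and angle between the x axis of mould1 and the x axis of board, either way round below 0.1 rad and angle between mould1's own z axis and vertical below 0.05 rad)) and ((horizontal distance between pin0 and hole1 below 0.006 m and z of pin0 in the frame of hole1 below 0.004 m and angle between pin0's own z axis and vertical below 0.15 rad) or (horizontal distance between pin1 and hole1 below 0.006 m and z of pin1 in the frame of hole1 below 0.004 m and angle between pin1's own z axis and vertical below 0.15 rad) or (horizontal distance between pin2 and hole1 below 0.006 m and z of pin2 in the frame of hole1 below 0.004 m and angle between pin2's own z axis and vertical below 0.15 rad) or (horizontal distance between pin3 and hole1 below 0.006 m and z of pin3 in the frame of hole1 below 0.004 m and angle between pin3's own z axis and vertical below 0.15 rad)) and ((horizontal distance between hole2 and bay0 below 0.005 m and z of hole2 in the frame of bay0 between 0.003 and 0.0085 m and angle between the x axis of mould2 and the x axis of board, either way round below 0.1 rad and angle between mould2's own z axis and vertical below 0.05 rad) or (horizontal distance between hole2 and bay1 below 0.005 m and z of hole2 in the frame of bay1 between 0.003 and 0.0085 m and angle between the x axis of mould2 and the x axis of board, either way round below 0.1 rad and angle between mould2's own z axis and vertical below 0.05 rad) or (horizontal distance between hole2 and bay2 below 0.005 m and z of hole2 in the frame of bay2 between 0.003 and 0.0085 m and angle between the x axis of mould2 and the x axis of board, either way round below 0.1 rad and angle between mould2's own z axis and vertical below 0.05 rad)) and ((horizontal distance between pin0 and hole2 below 0.006 m and z of pin0 in the frame of hole2 below 0.004 m and angle between pin0's own z axis and vertical below 0.15 rad) or (horizontal distance between pin1 and hole2 below 0.006 m and z of pin1 in the frame of hole2 below 0.004 m and angle between pin1's own z axis and vertical below 0.15 rad) or (horizontal distance between pin2 and hole2 below 0.006 m and z of pin2 in the frame of hole2 below 0.004 m and angle between pin2's own z axis and vertical below 0.15 rad) or (horizontal distance between pin3 and hole2 below 0.006 m and z of pin3 in the frame of hole2 below 0.004 m and angle between pin3's own z axis and vertical below 0.15 rad))), for 0.2 s.
At the end, for the whole second after the job is handed in: Each mould present sits flat in a bay, foot hole within 5 mm of the bay hole and square to 0.1 rad, with a pin through both (within 6 mm of centre, shoulder within 4 mm of the plate); cover back on the block (7 mm, 4 mm of its seat, level); every other pin upright in the block; all at rest (all of step 2 and horizontal distance between lid and seat below 0.007 m and z of lid in the frame of seat below 0.004 m and angle between lid's own z axis and vertical below 0.06 rad and linear speed of each of lid, pin0, pin1, pin2, pin3 below 0.02 m/s and height (world z) of each of pin0, pin1, pin2, pin3 above 0.034 m and angle between each of pin0, pin1, pin2, pin3's own z axis and vertical below 0.2 rad); the robot touches nothing.
It fails at once if the tool tin is pushed from its place (more than 30 mm) (distance of tooltin from where it was at the start of the episode above 0.03 m).
It fails at once if the bowl is pushed from its place (more than 30 mm) (distance of bowl from where it was at the start of the episode above 0.03 m).
It fails at once if the dish is pushed from its place (more than 30 mm) (distance of dish from where it was at the start of the episode above 0.03 m).
Of mould0, mould1, mould2 only 2 to 3 are there at a start; the rules pass over those that are not, and their reading is None.
At some moment in a run one of mould0, mould1, mould2 may be knocked a few centimetres aside while the robot is not near it.
It also fails if it takes over 210 s, if anything falls off the work surface, if the arm or the gripper's body presses on something with over 40 N, if the wrist force passes 120 N, or if a joint passes its speed limit or range.

### The arm

A 6-joint arm with a two-finger parallel gripper is mounted at the origin on the work surface. World frame = base frame: x ahead of the robot, y to its left, z up, the work surface at z = 0. Lengths are in m, angles in degrees, forces in N, time in s.
With the tool pointing down it reaches from about 0.375 to 0.925 m from the base axis. Payload 5.7 kg.
Tool frame: the origin (TCP) lies on the mounting face of the last link; the fingertips stand 182 mm ahead of it and the grasp point (between the pads) lies 163 mm ahead of it; z points along the fingers, y is the line along which they close (so a half turn about z gives the same grasp; the last joint's range is limited). The gripper opens to 88 mm and grips with 3 to 60 N. Pads are 20 mm wide; open, the fingers measure 115 mm over their backs; the gripper's body (75 mm by 178 mm) begins 61 mm behind the grasp point.
Start: joints at [-71.454, 20.558, 86.54, -0, 72.909, -6.595], TCP at [0.255, -0.543, 0.405] pointing down, gripper open.
Joint ranges: [-170.27, 170.27], [-57.76, 135], [12.27, 136.19], [-55.21, 235.2], [11.17, 155.16], [-170.74, 170.74]. Speed limits (degrees/s): [136.94, 136.94, 180, 180, 180, 180].

### API

Orientations are given as [roll, pitch, yaw] about the fixed x, y, z axes, in that order (R = Rz(yaw) Ry(pitch) Rx(roll)).
In Python, from bench import ctrl, fingers, planner, observe, viewer, close_job gives the robot as it stands. Calls block until the motion is done:
- ctrl.reach(position, orientation): joint-space move of the TCP to a pose.
- ctrl.move_linear(position, frame=None, speed=0.15): straight line of the TCP; frame=None keeps the orientation; speed is the mean speed in m/s.
- ctrl.move_j(angles): joint-space move.
- fingers.ungrasp() and fingers.close(grasp_force=None): open the fingers fully, or close them until they stop; grasp_force is the grip in N (None keeps the last).
- ctrl.hold(seconds).
- planner.solve_ik(position, orientation): joint angles nearest the present ones, or None.
- observe(): the state.
- viewer.get_image(name): name is "scene" or "top"; returns a dict with "frame" (480x640x3 uint8, blue, green, red), "z_map" (480x640 float32, m along the optical axis (not along the pixel's ray), 0 where there is no reading), "fx", "fy", "cx", "cy" (pixels), "D" ([k1, k2, p1, p2, k3] as OpenCV has them; the pictures are not rectified), "pose" (4x4, takes a point from camera to world coordinates). Camera axes: x right, y up, looking along -z (the intrinsics and any distortion apply to the point x, -y, -z); pixel columns grow to the right and rows downward; lengths in m; the calibration is good to about 2 mm. A picture is of the moment at which its call begins.
A pose or a line that the arm cannot do raises ctrl.MotionError and nothing moves.
- close_job(): hands the job in; it is judged then, once.
The state is a dict: "t": time; "q": joint angles; "joint_vel": joint speeds; "joint_torque": joint torques, N m; "tool_pos": TCP position; "tcp_rot": TCP orientation; "contact_force": force on the tool from outside, world axes, zero at the start; "moment": the same for the moment, N m; "finger_gap": finger opening in m; "finger_force": force on a finger pad.
Only numpy, scipy, OpenCV 4.12 (cv2) and the standard library are available. Lean on these libraries where they do the work, as an engineer would, in place of code of your own. Each camera call takes 0.05 s, during which the arm holds its last target. There are 200 camera calls.

## Working session

There is one attempt and no reset: what is moved stays moved. The work goes in short steps, each a Python script; the robot and the scene stay as the last script left them, time stands still between calls to the robot, and variables do not carry over. Pictures are saved under pics/ and viewed, at most 14 in all, crops included, and the job is handed in when it is done.

```bash
ls; mkdir -p pics
python3 - <<'E'
from bench import *
import cv2,numpy as np
for n in("top","scene"):
    im=viewer.get_image(n); cv2.imwrite(f"pics/{n}0.png",im["frame"]); 
    print(n,[im[k] for k in("fx","fy","cx","cy","D")]);print(im["pose"].round(4))
    np.savez(n+"0.npz",**im)
s=observe();print(s["t"],s["tool_pos"],s["tcp_rot"],s["finger_gap"])
E
```

```text
pics
top [539.0851803873501, 539.0851803873501, 320.2509988146818, 250.41905293584117, array([-0.14079718,  0.        ,  0.        ,  0.        ,  0.        ])]
[[ 0.0217  0.9802 -0.197   0.2596]
 [-0.9997  0.0231  0.0047  0.0331]
 [ 0.0092  0.1969  0.9804  1.6196]
 [ 0.      0.      0.      1.    ]]
scene [604.3249637917505, 604.3249637917505, 328.4332884242686, 243.1695947067401, array([0.06733976, 0.        , 0.        , 0.        , 0.        ])]
[[ 0.7288 -0.4122  0.5467  1.5826]
 [ 0.6844  0.4165 -0.5984 -1.0647]
 [ 0.0189  0.8103  0.5857  1.1325]
 [ 0.      0.      0.      1.    ]]
0.1 [ 0.25478724 -0.54286685  0.40391889] [-1.79909770e+02 -1.10295464e-02  2.51399494e+01] 0.08762904605847528
```

View pics/top0.png

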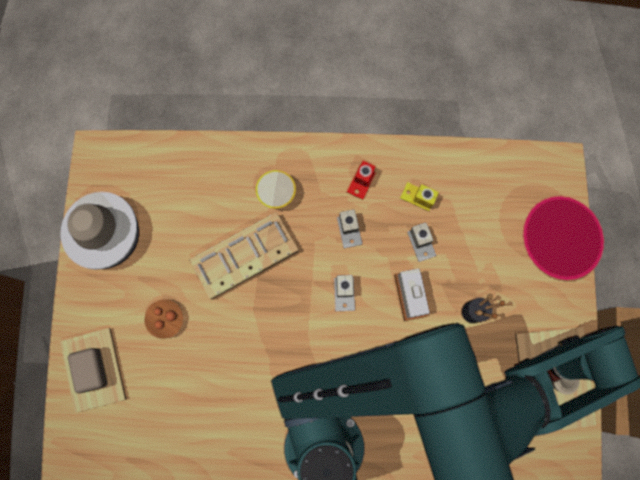

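View pics/scene0.png

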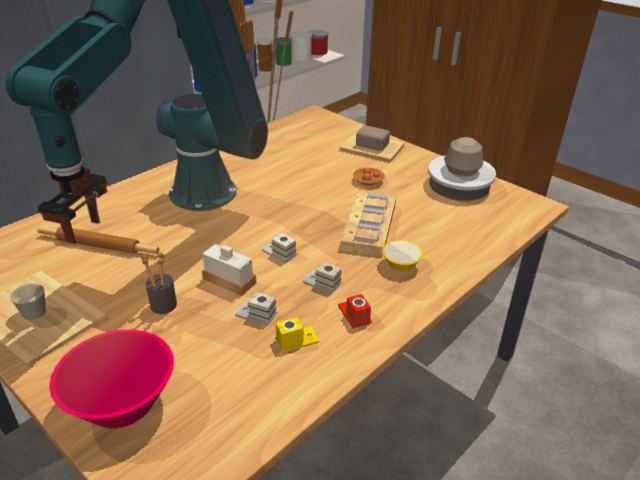

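Top view: three white moulds at about (348,226), (422,238) and (345,290). Look-alikes are the red one at (362,178) and the yellow one at (422,195), both excluded by colour. The board is at (245,256), the covered pin block at (413,293), the tin at (480,308), the yellow bowl at (276,189) and the dish at (165,318). I'll confirm with one enlarged crop.

```bash
cat > h.py <<'E'
from bench import *
import cv2,numpy as np
def rays(im,px):
    K=np.array([[im["fx"],0,im["cx"]],[0,im["fy"],im["cy"]],[0,0,1.]])
    u=cv2.undistortPoints(np.array(px,float).reshape(-1,1,2),K,np.array(im["D"],float)).reshape(-1,2)
    d=np.c_[u[:,0],-u[:,1],-np.ones(len(u))]
    P=np.array(im["pose"]); return P[:3,3],d@P[:3,:3].T
def onplane(im,px,z):
    o,d=rays(im,px); return o+d*((z-o[2])/d[:,2])[:,None]
def cloud(im):
    h,w=im["z_map"].shape
    uv=np.stack(np.meshgrid(np.arange(w),np.arange(h)),-1).reshape(-1,2)
    o,d=rays(im,uv); return (o+d*np.array(im["z_map"]).reshape(-1,1)).reshape(h,w,3)
def proj(im,pt):
    P=np.array(im["pose"]); c=(np.asarray(pt,float)-P[:3,3])@P[:3,:3]
    K=np.array([[im["fx"],0,im["cx"]],[0,im["fy"],im["cy"]],[0,0,1.]])
    c=np.atleast_2d(c)*[1,-1,-1]
    return cv2.projectPoints(c.reshape(-1,1,3),np.zeros(3),np.zeros(3),K,np.array(im["D"],float))[0].reshape(-1,2)
E
python3 - <<'E'
from h import *
a=dict(np.load("top0.npz")); b=dict(np.load("scene0.npz"))
x0,y0=185,150
c=a["frame"][y0:y0+180,x0:x0+265]
t=cv2.resize(c,None,fx=3,fy=3,interpolation=cv2.INTER_CUBIC)
cv2.imwrite("pics/topc.png",t)
c=b["frame"][180:345,190:420]
cv2.imwrite("pics/scenec.png",cv2.resize(c,None,fx=3.4,fy=3.4,interpolation=cv2.INTER_CUBIC))
for im,n in((a,"top"),(b,"scene")):
    C=cloud(im)
    pts=[(348,225),(345,288),(422,235),(413,292),(350,242),(300,330)] if n=="top" else [(283,240),(327,270),(262,300),(228,260),(400,220)]
    for u,v in pts: print(n,(u,v),C[v,u].round(4))
E
```

```text
top (348, 225) [ 0.6541 -0.0559  0.0527]
top (345, 288) [ 0.463  -0.0489  0.0599]
top (422, 235) [ 0.6287 -0.2787  0.0537]
top (413, 292) [ 0.4484 -0.2383  0.1154]
top (350, 242) [ 0.6135 -0.0656  0.0007]
top (300, 330) [0.3411 0.0803 0.0066]
scene (283, 240) [ 0.4732 -0.0554  0.0614]
scene (327, 270) [ 0.6656 -0.0645  0.0573]
scene (262, 300) [ 0.6357 -0.285   0.0636]
scene (228, 260) [ 0.4705 -0.2625  0.0965]
scene (400, 220) [0.6092 0.3564 0.0035]
```

View pics/topc.png

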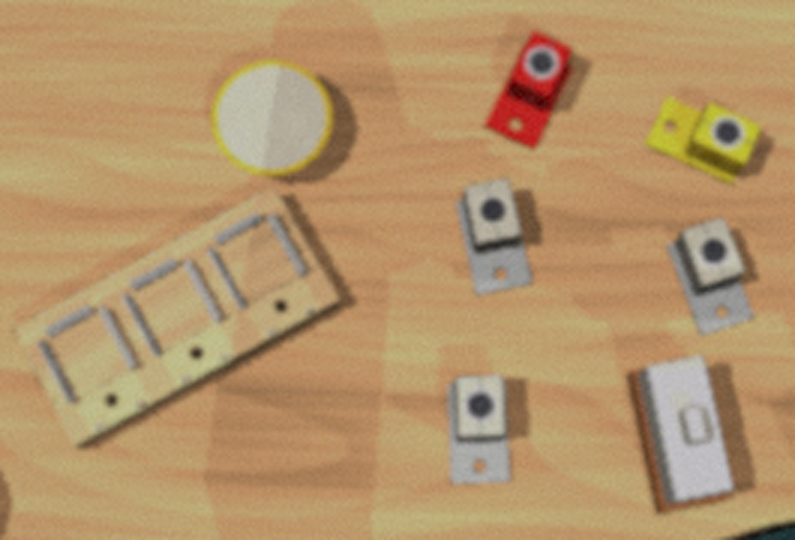

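View pics/scenec.png

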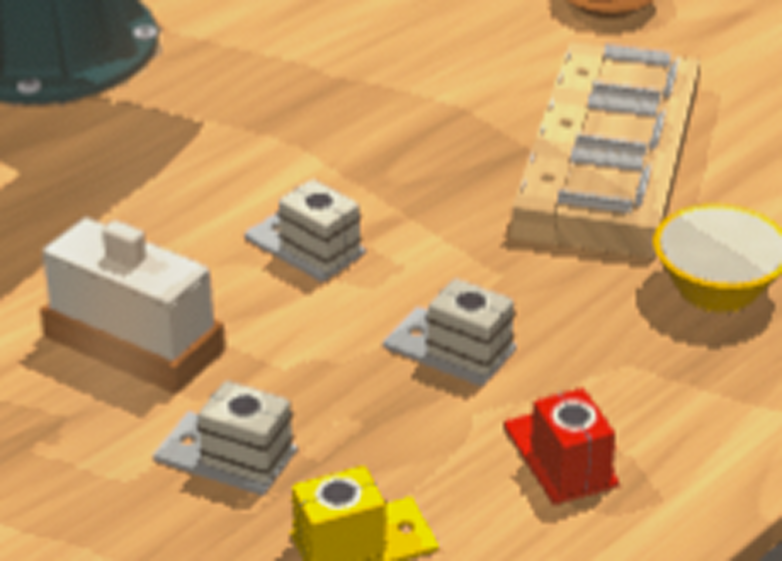

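The crop confirms three white moulds, upright, foot holes at about (352,241), (426,254) and (345,305) in top pixels. The board holes are at about (222,283), (250,267) and (279,252). All three white moulds fit the description; the red and yellow ones do not.

```bash
cat >> h.py <<'E'
def blob(im,seed,kind,r=7,up=4):
    """centroid of dark ('d') or saturated ('s') blob near seed, full-res pixels"""
    u,v=int(round(seed[0])),int(round(seed[1]))
    f=im["frame"][v-r:v+r+1,u-r:u+r+1]
    g=-cv2.cvtColor(f,cv2.COLOR_BGR2GRAY).astype(float) if kind=='d' else f[...,2].astype(float)-f[...,0]
    g=cv2.resize(g,None,fx=up,fy=up,interpolation=cv2.INTER_CUBIC); g=cv2.GaussianBlur(g,(0,0),2)
    n=len(g); c=n//2; k=int(2.2*up)
    pk=g[c-k:c+k,c-k:c+k].max(); m=(g>(pk+np.median(g))/2).astype(np.uint8)
    _,L,st,ce=cv2.connectedComponentsWithStats(m)
    yy,xx=np.nonzero(m); i=np.argmin((yy-c)**2+(xx-c)**2); l=L[yy[i],xx[i]]
    w=(L==l)*(g-(pk+np.median(g))/2); Y,X=np.mgrid[:n,:n]
    p=np.array([(w*X).sum(),(w*Y).sum()])/w.sum()
    return (p+.5)/up-.5+[u-r,v-r], st[l,4]/up**2
E
python3 - <<'E'
from h import *
a=dict(np.load("top0.npz")); b=dict(np.load("scene0.npz"))
s=lambda x,y:(190+x/3.4,180+y/3.4); t=lambda x,y:(185+x/3,150+y/3)
items={"m0 fill":(t(493,209),s(471,301),'d',.060,.060),"m0 hole":(t(500,272),s(416,331),'s',.004,.004),
"m1 fill":(t(481,405),s(319,201),'d',.060,.060),"m1 hole":(t(479,466),s(281,228),'s',.004,.004),
"m2 fill":(t(713,250),s(244,406),'d',.060,.060),"m2 hole":(t(721,311),s(187,438),'s',.004,.004),
"bayL":(t(112,400),s(583,72),'d',.036,.036),"bayM":(t(196,352),s(567,122),'d',.036,.036),"bayR":(t(281,306),s(547,178),'d',.036,.036)}
for k,(p,q,kind,z,_) in items.items():
    if k=="m1 hole":kind='s'
    P,n1=blob(a,p,kind,6);Q,n2=blob(b,q,kind if k[0]=='m' else 'd',6)
    print(k,P.round(1),round(n1),onplane(a,[P],z)[0,:2].round(4),"|",Q.round(1),round(n2),onplane(b,[Q],z)[0,:2].round(4))
# lid top / knob from depth
for im,n in((a,"top"),(b,"scene")):
    C=cloud(im); near=(abs(C[...,0]-.45)<.12)&(abs(C[...,1]+.25)<.1)
    for lo,hi in((.083,.101),(.112,.132)):
        p=C[near&(C[...,2]>lo)&(C[...,2]<hi)]
        print(n,lo,len(p),cv2.minAreaRect((p[:,:2]*1000).astype(np.float32)) if len(p)>5 else "",np.median(p,axis=0).round(4))
E
```

```text
m0 fill [348.8 219.6] 41 [ 0.6691 -0.0576] | [328.1 268. ] 32 [ 0.6639 -0.0583]
m0 hole [351.5 241. ] 9 [ 0.6161 -0.0699] | [311.9 277.5] 4 [ 0.6128 -0.0721]
m1 fill [344.6 284.6] 46 [ 0.4729 -0.0476] | [283.3 238.6] 24 [ 0.4669 -0.0485]
m1 hole [344.4 305. ] 10 [ 0.4189 -0.0508] | [271.6 246.9] 3 [ 0.4154 -0.0521]
m2 fill [422.5 233.1] 40 [ 0.6332 -0.2792] | [261.5 298.9] 38 [ 0.6282 -0.2804]
m2 hole [425.2 253.6] 9 [ 0.5818 -0.2975] | [244.7 309.3] 5 [ 0.5781 -0.3005]
bayL [221.7 282.9] 10 [0.4726 0.316 ] | [360.9 200.8] 5 [0.4682 0.3155]
bayM [250.  267.2] 11 [0.5217 0.2337] | [356.1 215.7] 6 [0.518  0.2332]
bayR [278.2 251.6] 10 [0.5712 0.1515] | [350.6 231.8] 7 [0.5671 0.1503]
top 0.083 809 ((451.087646484375, -245.7894287109375), (131.77391052246094, 58.164154052734375), 12.509425163269043) [ 0.4484 -0.2434  0.0917]
top 0.112 83 ((450.589111328125, -246.4559326171875), (34.02616500854492, 18.34421730041504), 13.567581176757812) [ 0.4507 -0.2459  0.1206]
scene 0.083 590 ((452.27850341796875, -251.956787109375), (139.23216247558594, 64.32740020751953), 11.718318939208984) [ 0.4652 -0.2596  0.0931]
scene 0.112 73 ((452.61285400390625, -253.8211669921875), (38.10297775268555, 22.30000114440918), 7.6668853759765625) [ 0.4553 -0.2546  0.1214]
```

```bash
cat >> h.py <<'E'
G=.163
START=[-71.454,20.558,86.54,0,72.909,-6.595]
def pose(x,y,z,yaw): return [x,y,z+G],[180,0,yaw]
def go(x,y,z,yaw): ctrl.reach(*pose(x,y,z,yaw))
def lin(x,y,z,speed=.15): ctrl.move_linear([x,y,z+G],speed=speed)
def st(tag=""):
    s=observe(); print(tag,"t",round(s["t"],1),"p",np.round(s["tool_pos"]-[0,0,G],4),"gap",round(s["finger_gap"],4),"F",np.round(s["contact_force"],1),"ff",np.round(s["finger_force"],1)); return s
def look(n):
    a,b=viewer.get_image("top"),viewer.get_image("scene")
    np.savez("top%s.npz"%n,**a);np.savez("scene%s.npz"%n,**b); return a,b
E
python3 - <<'E'
from h import *
L=(.4516,-.2502)
print([planner.solve_ik(*pose(*p)) for p in [(*L,.114,12),(.62,-.435,.085,12),(.56,.2,.3,31)]])
go(*L,.24,12); lin(*L,.114); st("at")
fingers.close(grasp_force=15); st("closed")
lin(*L,.25); st("up")
go(.62,-.435,.25,12); lin(.62,-.435,.10); lin(.62,-.435,.085,.03); st("down")
fingers.ungrasp(); lin(.62,-.435,.25); ctrl.move_j(START); st("end")
a,b=look(1)
c=a["frame"][150:330,185:520]; 
cv2.imwrite("pics/top1c.png",cv2.resize(c,None,fx=2.35,fy=2.35,interpolation=cv2.INTER_CUBIC))
E
```

```text
[array([-3.66570814e+01,  2.27892995e+01,  1.04830898e+02, -2.54444375e-14,
        5.23798024e+01,  4.13429186e+01]), array([-4.02734922e+01,  4.12965466e+01,  7.26082099e+01, -2.54444375e-14,
        6.60952435e+01,  3.77265078e+01]), array([ 1.30001380e+01,  1.74904210e+01,  8.26803559e+01, -2.54444375e-14,
        7.98292231e+01,  7.20001380e+01])]
at t 2.4 p [ 0.4519 -0.2507  0.1146] gap 0.0879 F [ 0.5 -0.2  0.2] ff 0.0
closed t 3.5 p [ 0.4515 -0.2501  0.1138] gap 0.018 F [-0.2  1.1 -1.7] ff 15.0
up t 4.5 p [ 0.4512 -0.2499  0.249 ] gap 0.018 F [ 0.1  0.3 -2.7] ff 15.0
down t 7.3 p [ 0.62   -0.435   0.0848] gap 0.0177 F [ 0.1 -0.4 -3.7] ff 15.0
end t 11.2 p [ 0.2557 -0.5432  0.2416] gap 0.0881 F [ 0.6 -0.3 -0.7] ff 0.0
```

View pics/top1c.png

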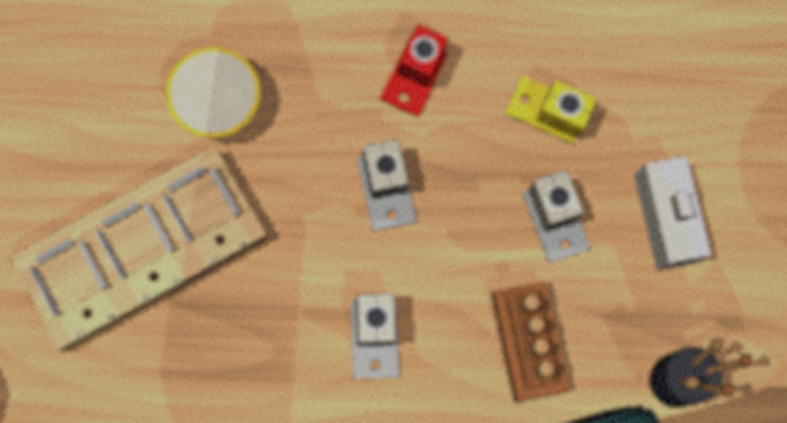

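The cover stands on the bench at about (472,240) and four pin handles stand in the block at about (411,278) to (417,307). Next I estimate the camera bias from the cover and measure the pins.

Run:
```python
from h import *
a=dict(np.load("top1.npz")); b=dict(np.load("scene1.npz"))
for im,n in((a,"top"),(b,"scene")):
    C=cloud(im); near=(abs(C[...,0]-.62)<.1)&(abs(C[...,1]+.435)<.1)
    for lo,hi in((.053,.071),(.082,.102)):
        p=C[near&(C[...,2]>lo)&(C[...,2]<hi)]; print(n,lo,len(p),cv2.minAreaRect((p[:,:2]*1000).astype(np.float32)))
    near=(abs(C[...,0]-.45)<.12)&(abs(C[...,1]+.25)<.1)
    m=(near&(C[...,2]>.074)&(C[...,2]<.094)).astype(np.uint8)
    k,L,s,ce=cv2.connectedComponentsWithStats(m,connectivity=4)
    for i in range(1,k):
        if s[i,4]>8: 
            q=C[L==i]; print(n,"pin",s[i,4],ce[i].round(1),"d",np.median(q,axis=0).round(4),"ray",onplane(im,[ce[i]],.084)[0,:2].round(4))
```

```text
top 0.053 731 ((620.50390625, -432.80682373046875), (135.27259826660156, 61.84395980834961), 12.398402214050293)
top 0.082 77 ((619.8251953125, -431.677978515625), (34.88829040527344, 20.115415573120117), 8.186847686767578)
top pin 35 [410.3 278.7] d [ 0.4905 -0.2362  0.0833] ray [ 0.491  -0.2365]
top pin 34 [412.3 287.9] d [ 0.4642 -0.242   0.082 ] ray [ 0.4641 -0.2421]
top pin 33 [414.4 297.6] d [ 0.4356 -0.2476  0.0824] ray [ 0.4363 -0.248 ]
top pin 35 [416.7 307.3] d [ 0.4089 -0.255   0.0835] ray [ 0.4085 -0.2545]
scene 0.053 841 ((618.985107421875, -437.29827880859375), (140.07388305664062, 64.83219909667969), 10.249515533447266)
scene 0.082 111 ((619.8328247070312, -438.2734069824219), (39.99554443359375, 19.134267807006836), 12.902165412902832)
scene pin 37 [215.4 255. ] d [ 0.4136 -0.2615  0.0836] ray [ 0.4133 -0.2629]
scene pin 37 [223.4 257.9] d [ 0.4391 -0.2557  0.0843] ray [ 0.4404 -0.2558]
scene pin 42 [231.2 261.7] d [ 0.4681 -0.2511  0.0826] ray [ 0.4697 -0.2515]
scene pin 37 [238.8 264.7] d [ 0.4949 -0.2445  0.0823] ray [ 0.4957 -0.2456]
```

```bash
cat >> h.py <<'E'
BAY=np.array([[.4704,.31575],[.51985,.23345],[.56915,.1509]]); BYAW=30.9
def u(yaw): return np.array([np.cos(np.radians(yaw)),np.sin(np.radians(yaw))])
def pick(c,yaw):
    go(*c,.20,yaw); lin(*c,.06); lin(*c,.040,.08); fingers.close(grasp_force=30); st("grip"); lin(*c,.20)
E
python3 - <<'E'
from h import *
c=np.array([.4699,-.0481]); pick(c,3.6)
t=BAY[0]+.054*u(BYAW)-.09*u(BYAW)
go(*t,.17,BYAW); s=st("hover"); ctrl.hold(.3)
a,b=look(2)
p=np.append(s["tool_pos"][:2]-.054*u(BYAW),.130+.005)
print("expect hole",p, proj(a,p),proj(b,p))
o=[]
for im in(a,b):
    q=proj(im,p)[0].astype(int); o.append(cv2.resize(im["frame"][q[1]-30:q[1]+30,q[0]-30:q[0]+30],None,fx=6.5,fy=6.5,interpolation=cv2.INTER_CUBIC))
cv2.imwrite("pics/hov.png",np.hstack(o))
E
```

```text
grip t 15.4 p [ 0.4701 -0.0483  0.0401] gap 0.0458 F [ 0.3 -0.6  0.4] ff 30.0
hover t 17.9 p [0.4399 0.2965 0.1699] gap 0.0457 F [-0.1  0.2 -4.2] ff 30.0
expect hole [0.393524   0.26876791 0.135     ] [[231.06729422 306.73708305]] [[336.50396751 172.57938391]]
```

View pics/hov.png

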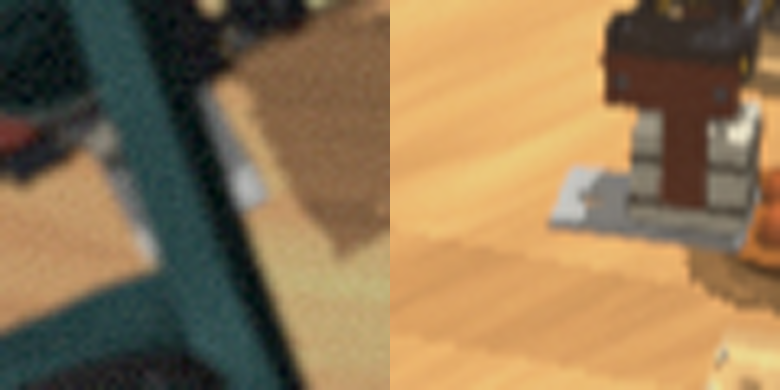

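Scene view: the held mould's foot hole appears at about (337,173), against a predicted (336.5,172.6), so the arm and cameras agree within 1 mm. The top view is hidden by the arm. I'll place it with force-checked steps.

```bash
cat >> h.py <<'E'
def place(i,d=(0,0)):
    """lower the held mould into bay i, step by step, stop on contact above seat"""
    t=BAY[i]+.054*u(BYAW)+np.array(d)
    go(*t,.17,BYAW); lin(*t,.096); f0=observe()["contact_force"][2]
    for z in np.arange(.092,.0745,-.002):
        lin(*t,z,.04); s=observe(); df=s["contact_force"][2]-f0
        if df>6: break
    st("z%.3f df %.1f"%(z,df)); return z,t
E
python3 - <<'E'
from h import *
z,t=place(0)
E
```

```text
z0.076 df 2.5 t 21.7 p [0.5173 0.3432 0.0761] gap 0.0457 F [ 2.4 -3.9 -0.8] ff 30.0
```

```bash
cat >> h.py <<'E'
def meas(a,b,fill,hole,z0=0.,kind='s'):
    F=[];H=[]
    for im in(a,b):
        F.append(onplane(im,[blob(im,proj(im,[*fill,z0+.06])[0],'d',6)[0]],z0+.06)[0,:2])
        H.append(onplane(im,[blob(im,proj(im,[*hole,z0+.005])[0],kind,5)[0]],z0+.004)[0,:2])
    print("fill",np.round(F,4).tolist(),"hole",np.round(H,4).tolist())
    f,h=np.mean(F,0),np.mean(H,0); d=f-h
    print("  mean",f.round(4),h.round(4),"len",np.hypot(*d).round(4),"yaw",np.degrees(np.arctan2(d[1],d[0])).round(1))
    return f,h,np.degrees(np.arctan2(d[1],d[0]))
def leave(t):
    fingers.ungrasp(); lin(*t,.20); ctrl.move_j(START)
E
python3 - <<'E'
from h import *
leave(BAY[0]+.054*u(BYAW)); a,b=look(3)
meas(a,b,BAY[0]+.054*u(BYAW),BAY[0],.036,'d')
meas(a,b,[.6665,-.058],[.6145,-.071]); meas(a,b,[.6307,-.2798],[.57995,-.299])
c=a["frame"][150:330,185:450]; cv2.imwrite("pics/top3c.png",cv2.resize(c,None,fx=3,fy=3,interpolation=cv2.INTER_CUBIC))
E
```

```text
fill [[0.5199, 0.346], [0.5139, 0.3466]] hole [[0.4733, 0.3181], [0.4662, 0.3202]]
  mean [0.5169 0.3463] [0.4698 0.3191] len 0.0544 yaw 29.9
fill [[0.669, -0.0575], [0.6639, -0.0583]] hole [[0.6162, -0.0699], [0.6128, -0.072]]
  mean [ 0.6664 -0.0579] [ 0.6145 -0.0709] len 0.0536 yaw 14.1
fill [[0.6331, -0.2793], [0.6282, -0.2804]] hole [[0.5819, -0.2977], [0.5781, -0.3005]]
  mean [ 0.6306 -0.2798] [ 0.58   -0.2991] len 0.0542 yaw 20.8
```

View pics/top3c.png

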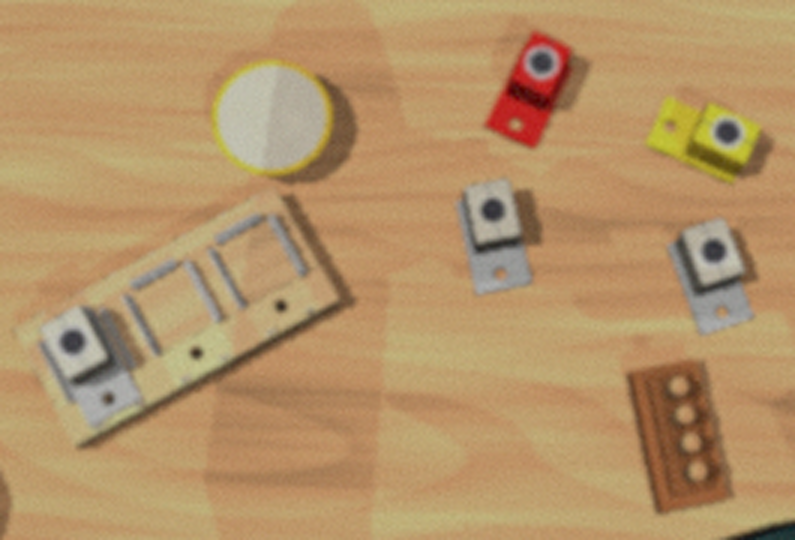

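```bash
python3 - <<'E'
from h import *
for k in("top","scene"):
    im=dict(np.load(k+"3.npz")); C=cloud(im).reshape(-1,3)
    e=u(BYAW); n=np.array([-e[1],e[0]])
    for nm,o,z in(("bay0",BAY[0],.036),("m0",np.array([.6145,-.0709]),0),("m2",np.array([.58,-.2991]),0)):
        yw={"bay0":30.9,"m0":14.1,"m2":20.8}[nm]; e=u(yw); n=np.array([-e[1],e[0]])
        X=(C[:,:2]-o)@e; Y=(C[:,:2]-o)@n
        for lab,sel in(("top",(X>.03)&(X<.078)&(abs(Y)<.018)&(C[:,2]>z+.045)),("plate",(X>-.012)&(X<.016)&(abs(Y)<.024)&(np.hypot(X,Y)>.009)&(C[:,2]>z-.01)&(C[:,2]<z+.02))):
            P=np.c_[X,Y,np.ones(len(X))][sel]; c,*_=np.linalg.lstsq(P,C[sel,2],rcond=None)
            print(k,nm,lab,sel.sum(),"z",np.median(C[sel,2]).round(4),"slope",c[:2].round(3))
    e=u(BYAW); n=np.array([-e[1],e[0]]); X=(C[:,:2]-BAY[0])@e;Y=(C[:,:2]-BAY[0])@n
    s=(C[:,2]>.088)&(C[:,2]<.104)&(abs(X-.054)<.05)&(abs(Y)<.045); r=cv2.minAreaRect((np.c_[X,Y][s]*1000).astype(np.float32)); print(r)
    s=(C[:,2]>.030)&(C[:,2]<.042)&(X>-.03)&(X<.12)&(Y<.08)&(Y>-.25); r=cv2.minAreaRect((np.c_[X,Y][s]*1000).astype(np.float32)); print("board",r)
E
python3 - <<'E'
import sys; sys.path.insert(0,'.')
import os; os.chdir('.')
from h import *
b=dict(np.load("scene3.npz")); c=b["frame"][180:260,320:420]
cv2.imwrite("pics/s3c.png",cv2.resize(c,None,fx=7,fy=7,interpolation=cv2.INTER_CUBIC))
E
```

```text
top bay0 top 199 z 0.0967 slope [ 0.021 -0.017]
top bay0 plate 125 z 0.0425 slope [0.09  0.003]
top m0 top 185 z 0.0607 slope [-0.032 -0.01 ]
top m0 plate 111 z 0.0067 slope [0.004 0.011]
top m2 top 188 z 0.0603 slope [0.017 0.022]
top m2 plate 115 z 0.0054 slope [ 0.05  -0.003]
((56.85613250732422, 0.45279693603515625), (61.148101806640625, 44.771339416503906), 0.05368276312947273)
board ((46.717926025390625, -97.33372497558594), (139.20175170898438, 300.5489196777344), 0.16347363591194153)
scene bay0 top 73 z 0.0971 slope [-0.029 -0.026]
scene bay0 plate 52 z 0.0429 slope [ 0.053 -0.007]
scene m0 top 130 z 0.0613 slope [-0.035  0.008]
scene m0 plate 54 z 0.0069 slope [-0.015 -0.072]
scene m2 top 161 z 0.0622 slope [-0.001 -0.017]
scene m2 plate 63 z 0.0073 slope [ 0.025 -0.008]
((54.28948211669922, -4.155307769775391), (59.77109146118164, 58.62997817993164), 5.761850833892822)
board ((43.22791290283203, -95.90679931640625), (308.0412292480469, 137.1364288330078), 89.75109100341797)
```

View pics/s3c.png

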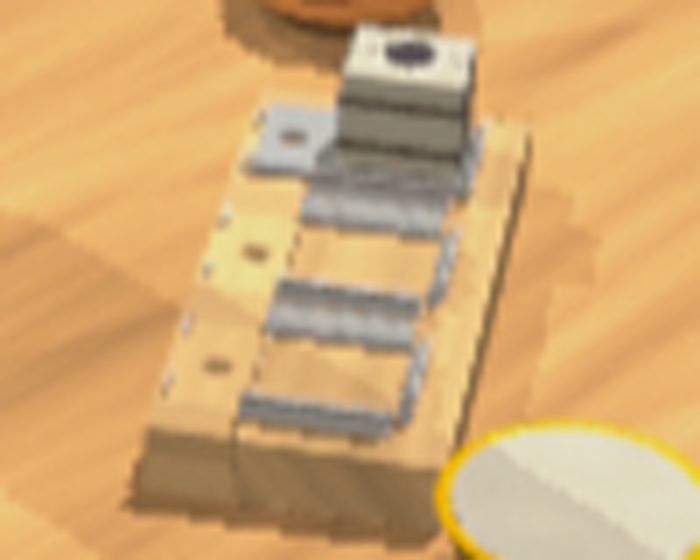

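The mould sits flat in bay 0: block top 0.097, plate 0.0425, with its foot hole showing the dark bay hole. Next, mould at (348,226) goes to bay 1.

Run:
```python
from h import *
pick(np.array([.6664,-.0579]),14.1)
z,t=place(1,(.0005,-.0009))
if z<.0775:
    leave(t); a,b=look(4)
    meas(a,b,BAY[0]+.054*u(BYAW),BAY[0],.036,'d');meas(a,b,BAY[1]+.054*u(BYAW),BAY[1],.036,'d'); meas(a,b,[.6307,-.2798],[.57995,-.299])
```

```text
grip t 31.3 p [ 0.6666 -0.0581  0.0402] gap 0.0461 F [ 0.4 -0.3  0.6] ff 30.0
z0.076 df 1.6 t 36.6 p [0.5669 0.2603 0.0761] gap 0.0462 F [ 0.2 -0.2 -0.7] ff 30.0
fill [[0.52, 0.346], [0.5139, 0.3465]] hole [[0.4733, 0.3182], [0.4662, 0.3202]]
  mean [0.5169 0.3463] [0.4698 0.3192] len 0.0544 yaw 29.9
fill [[0.5685, 0.2629], [0.5628, 0.2632]] hole [[0.5219, 0.2352], [0.5148, 0.2367]]
  mean [0.5657 0.2631] [0.5184 0.236 ] len 0.0545 yaw 29.8
fill [[0.6332, -0.2791], [0.6282, -0.2804]] hole [[0.5818, -0.2975], [0.5781, -0.3005]]
  mean [ 0.6307 -0.2798] [ 0.58  -0.299] len 0.0542 yaw 20.8
```

Run:
```python
from h import *
pick(np.array([.6307,-.2798]),20.8)
z,t=place(2,(.0005,-.0009))
if z<.0775:
    leave(t); a,b=look(5)
    for i in range(3): meas(a,b,BAY[i]+.054*u(BYAW),BAY[i],.036,'d')
    for im in(a,b):
        C=cloud(im)
        for i in range(3):
            q=proj(im,[*(BAY[i]+.054*u(BYAW)),.096])[0].astype(int); print(np.median(C[q[1]-4:q[1]+5,q[0]-4:q[0]+5,2]).round(4))
    c=a["frame"][150:330,185:450]; cv2.imwrite("pics/top5c.png",cv2.resize(c,None,fx=3,fy=3,interpolation=cv2.INTER_CUBIC))
```

```text
grip t 45.4 p [ 0.6309 -0.28    0.0402] gap 0.0458 F [-0.  -1.1  0.8] ff 30.0
z0.076 df 0.3 t 51.2 p [0.6162 0.1778 0.0762] gap 0.0461 F [ 0.8  0.3 -4. ] ff 30.0
fill [[0.5199, 0.3461], [0.5139, 0.3466]] hole [[0.4733, 0.3182], [0.4663, 0.3202]]
  mean [0.5169 0.3463] [0.4698 0.3192] len 0.0544 yaw 29.9
fill [[0.5684, 0.2629], [0.5628, 0.2633]] hole [[0.522, 0.2352], [0.5148, 0.2368]]
  mean [0.5656 0.2631] [0.5184 0.236 ] len 0.0545 yaw 29.8
fill [[0.6178, 0.1799], [0.6126, 0.1797]] hole [[0.5713, 0.1526], [0.5648, 0.1537]]
  mean [0.6152 0.1798] [0.5681 0.1531] len 0.0542 yaw 29.5
0.0969
0.0972
0.0966
0.096
0.0968
0.0966
```

View pics/top5c.png

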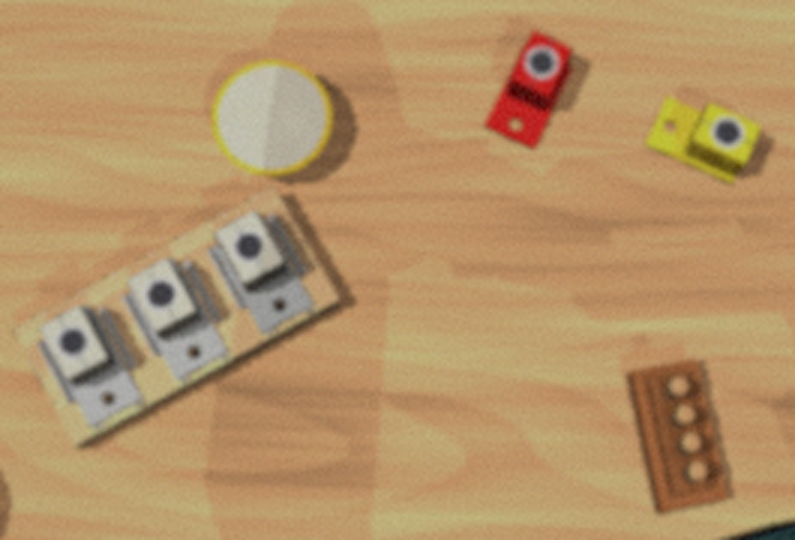

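All three moulds are seated, with dark hole spots at about (221,283), (250,267) and (278,252). I'll settle the remaining 2–3 mm camera-versus-arm question from the hover picture, then do the pins.

Run:
```python
from h import *
b=dict(np.load("scene2.npz"))
for z in(.134,):
    P,n=blob(b,(336.8,172.8),'s',5); print(P,n,onplane(b,[P],z)[0],"expect .3935 .2688")
# plate/block by depth in gripper frame
C=cloud(b).reshape(-1,3); e=u(BYAW); m=np.array([-e[1],e[0]]); o=np.array([.4399,.2965])
X=(C[:,:2]-o)@e;Y=(C[:,:2]-o)@m
s=(C[:,2]>.128)&(C[:,2]<.143)&(X>-.09)&(X<-.035)&(abs(Y)<.045); print(s.sum(),cv2.minAreaRect((np.c_[X,Y][s]*1000).astype(np.float32)), X[s].min(),Y[s].min(),Y[s].max())
```

```text
[336.44602974 172.60520291] 3.4375 [0.39231377 0.26983648 0.134     ] expect .3935 .2688
102 ((-52.56200408935547, -0.6877326965332031), (35.059730529785156, 69.87823486328125), 0.051104649901390076) -0.07009471550185792 -0.03562320273441324 0.03425780555714253
```

```bash
cat >> h.py <<'E'
def pin(off,i,tgt=None):
    p=np.array([.452,-.25])+off*u(12); t0=BAY[i] if tgt is None else np.array(tgt)
    go(*p,.16,12); lin(*p,.072); fingers.close(grasp_force=20); s=st("pin grip")
    if not .014<s["finger_gap"]<.022: return False
    lin(*p,.20); go(*t0,.20,BYAW); lin(*t0,.113); ctrl.hold(.2)
    f0=np.array(observe()["contact_force"])
    for k,(dx,dy) in enumerate([(0,0)]+[(r*np.cos(h),r*np.sin(h)) for r in(.0015,.003) for h in np.arange(8)*np.pi/4]):
        t=t0+[dx,dy]
        if k: lin(*t,.112,.1)
        ok=True
        for z in list(np.arange(.108,.0705,-.003))+[.0702]:
            lin(*t,z,.05); df=np.array(observe()["contact_force"])-f0
            if df[2]>5: ok=z<.072; break
        print("try",k,np.round([dx,dy],4),"z",round(z,4),"df",df.round(1))
        if ok: break
    fingers.ungrasp(); lin(*t,.20); return ok
E
python3 - <<'E'
from h import *
ok=pin(.042,2); print(ok)
ctrl.move_j(START); st(); a,b=look(6)
o=[]
for im in(a,b):
    q=proj(im,[*BAY[1],.05])[0].astype(int); o.append(cv2.resize(im["frame"][q[1]-40:q[1]+40,q[0]-40:q[0]+40],None,fx=4.9,fy=4.9,interpolation=cv2.INTER_CUBIC))
cv2.imwrite("pics/pin6.png",np.hstack(o))
E
```

```text
pin grip t 59.2 p [ 0.4931 -0.2413  0.072 ] gap 0.0176 F [-0.1 -0.5 -0.5] ff 20.0
try 0 [0 0] z 0.0702 df [ 0.6 -0.2  0.2]
True
 t 71.0 p [ 0.2556 -0.5427  0.2416] gap 0.0878 F [-1.1  0.5 -0.9] ff 0.0
```

View pics/pin6.png

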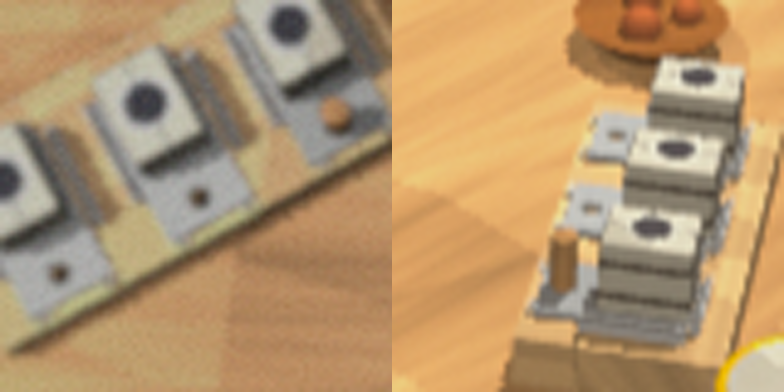

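The pin stands upright, shoulder on the plate, in bay 2 (right, about (555,260) in the crop). The other two bays come next.

Run:
```python
from h import *
ok=pin(.014,1); print(ok)
if ok: print(pin(-.014,0))
ctrl.move_j(START); st(); a,b=look(7)
for im in(a,b):
    C=cloud(im)
    for i in range(3):
        s=(np.hypot(C[...,0]-BAY[i,0],C[...,1]-BAY[i,1])<.014)&(C[...,2]>.072); p=C[s]
        q=proj(im,[*(BAY[i]+.054*u(BYAW)),.096])[0].astype(int)
        print(i,len(p),"top z",np.percentile(p[:,2],[50,90]).round(4) if len(p) else "", "mould",np.median(C[q[1]-4:q[1]+5,q[0]-4:q[0]+5,2]).round(4))
o=[]
for im in(a,b):
    q=proj(im,[*BAY[1],.05])[0].astype(int); o.append(cv2.resize(im["frame"][q[1]-40:q[1]+40,q[0]-40:q[0]+40],None,fx=4.9,fy=4.9,interpolation=cv2.INTER_CUBIC))
cv2.imwrite("pics/pin7.png",np.hstack(o))
```

```text
pin grip t 74.3 p [ 0.4657 -0.2471  0.072 ] gap 0.0176 F [-1.  -0.2  0.4] ff 20.0
try 0 [0 0] z 0.0702 df [ 1.4 -1.3 -1.3]
True
pin grip t 87.3 p [ 0.4383 -0.2529  0.072 ] gap 0.0172 F [ 0.8 -0.5 -0.7] ff 20.0
try 0 [0 0] z 0.0702 df [ 2.8 -1.4 -1.7]
True
 t 100.0 p [ 0.2556 -0.5427  0.2416] gap 0.0876 F [ 0.   0.1 -0.2] ff 0.0
0 34 top z [0.0819 0.0872] mould 0.097
1 32 top z [0.0814 0.0859] mould 0.0966
2 32 top z [0.0827 0.0855] mould 0.0962
0 19 top z [0.0808 0.0844] mould 0.097
1 23 top z [0.0799 0.0862] mould 0.096
2 25 top z [0.0823 0.0855] mould 0.0979
```

View pics/pin7.png

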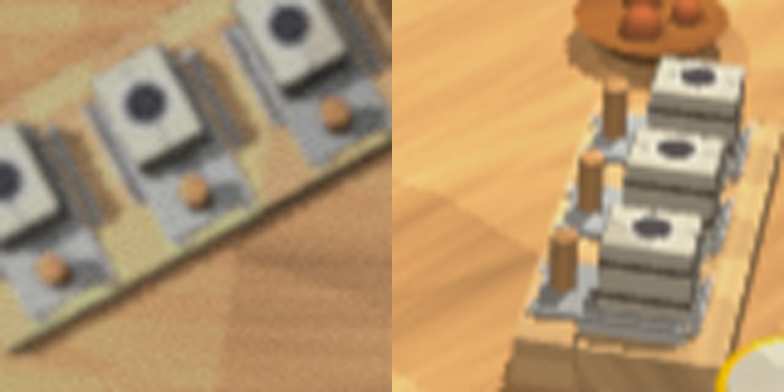

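All three pins are home, handle tops at about 0.082. The cover goes back along its recorded path.

Run:
```python
from h import *
go(.62,-.435,.20,12); lin(.62,-.435,.085); fingers.close(grasp_force=15); st("grip")
lin(.62,-.435,.25); L=(.4515,-.2501); go(*L,.25,12); lin(*L,.185); ctrl.hold(.2); f0=observe()["contact_force"][2]
for z in(.16,.14,.125,.120,.118,.116,.115,.1145,.1140):
    lin(*L,z,.05); df=observe()["contact_force"][2]-f0
    if df>4: break
st("z %.4f df %.1f"%(z,df))
if z<.1165:
    fingers.ungrasp(); lin(*L,.25); ctrl.move_j(START)
    a,b=look(8)
    for im in(a,b):
        C=cloud(im); near=(abs(C[...,0]-.45)<.12)&(abs(C[...,1]+.25)<.1)
        p=C[near&(C[...,2]>.083)&(C[...,2]<.101)]; print(np.median(p[:,2]).round(4),cv2.minAreaRect((p[:,:2]*1000).astype(np.float32)))
    st()
    cv2.imwrite("pics/s8.png",cv2.resize(b["frame"][140:360,130:440],None,fx=2.5,fy=2.5))
```

```text
grip t 103.5 p [ 0.62   -0.435   0.0849] gap 0.0182 F [-0.3 -0.1  0.7] ff 15.0
z 0.1145 df 5.7 t 109.5 p [ 0.4515 -0.2501  0.1148] gap 0.0178 F [-2.   1.5  2.8] ff 15.0
0.0917 ((450.991455078125, -247.1044921875), (133.79307556152344, 58.862396240234375), 11.897775650024414)
0.0933 ((451.7567138671875, -254.3656463623047), (136.41787719726562, 61.082366943359375), 12.606488227844238)
 t 113.1 p [ 0.2559 -0.5423  0.2416] gap 0.0876 F [ 0.4 -0.  -0.3] ff 0.0
```

View pics/s8.png

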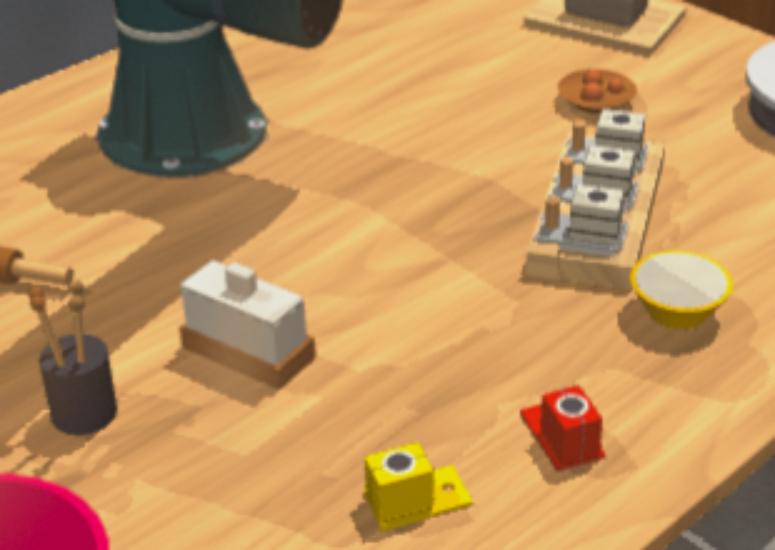

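The cover sits squarely on the block at its original height, within about 2 mm of its original position, and all moulds are pinned. Handing in.

```bash
python3 -c "
from bench import *
print(close_job())"
```

```text
the job is handed in; nothing more can be done
None
```

The job is handed in, with no verdict shown: all three white moulds are seated and pinned in their own bays, the cover is back on the pin block over the spare pin, and the tin, bowl and dish were left alone.

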